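Clear the bench after a drivetrain job

ROBOT

A 6-joint arm with a two-finger parallel gripper is mounted at the origin on the work surface. World frame = base frame: x ahead of the robot, y to its left, z up, the work surface at z = 0. Lengths are in m, angles in rad, forces in N, time in s.
With the tool pointing down it reaches from about 0.35 to 0.975 m from the base axis. Payload 4.9 kg.
Tool frame: the origin (TCP) lies at the centre of the arm's flange, where the gripper is bolted on; the fingertips stand 173 mm ahead of it and the grasp point (between the pads) lies 155 mm ahead of it; z points along the fingers, y is the line along which they close (so a half turn about z gives the same grasp; the last joint's range is limited). The gripper opens to 85 mm and grips with 20 to 120 N. Pads are 22 mm wide; open, the fingers measure 114 mm over their backs; the gripper's body (76 mm by 85 mm) begins 54 mm behind the grasp point. The pads swing forward as they close: fully open they stand 13 mm farther back than shut.
Start: joints at [1.199, 0.053, 1.613, -0, 1.476, -0.119], TCP at [0.156, 0.605, 0.405] pointing down, gripper open.
Joint ranges: [-3.01, 3.01], [-1.01, 2.22], [0.06, 2.58], [-1.02, 4.17], [0.09, 2.62], [-3.14, 3.14]. Speed limits (rad/s): [2.57, 2.57, 3.14, 3.14, 3.14, 3.14].

INTERFACE

Orientations are given as a unit quaternion [x, y, z, w].
In Python, from rig import telemetry, eyes, ticket gives the robot as it stands.
- The arm moves only by the shell command python3 -m inch 'ROWS' [FORCE]. ROWS is JSON, a list of rows, each a list of 3 entries, a list of its own where there are three numbers: the opening, from -1 (shut) to 1 (fully open), so that 0 is half open, then the shift along the tool's x, y, z in units of 25 mm (1.0 is 25 mm), then the turn, a rotation vector about the tool's x, y, z in degrees. A call has exactly 5 rows; each row shifts and turns the commanded pose from where the row before left it, along the tool's axes as they then stand; what a row does not reach is not made up. A row lasts 1/10 s, in which the tool goes at most 50 mm and 8.59 degrees, less where a joint would pass 70% of its speed; a pose out of reach is approached as far as the arm can. A call is refused whole if a number of a shift passes 1 or a number of a turn 8.59, either way. A call with a gripper value outside its range is refused whole. The fingers move at their own pace and stop on an object; FORCE is the grip in N (left out, the last holds). Time passes only in rows, so rows that do not move let the fingers close, or fill a call up. It gives the time, the measured TCP pose, the force, the opening and the grip force at its end, in the units of the state.
- telemetry.get_state(): the state, without advancing time (a new reading comes with each control period).
- eyes.capture(name): name is "scene" or "top"; returns a dict with "color" (480x640x3 uint8, blue, green, red), "range_z" (480x640 float32, m along the optical axis (not along the pixel's ray), 0 where there is no reading), "fx", "fy", "cx", "cy" (pixels), "R" (3x3) and "t" (3): a world point X has camera coordinates R X + t. Camera axes: x right, y down, z forward; pixel columns grow to the right and rows downward; lengths in m; the calibration is good to about 2 mm. A picture is of the moment at which its call begins.
- ticket.hand_in(): hands the job in; it is judged then, once.
The state is a dict: "clock": time; "joints": joint angles; "qd": joint speeds; "joint_torque": joint torques, N m; "tool_pos": TCP position; "ee_rot": TCP orientation; "force": force on the tool from outside, world axes, zero at the start; "wrist_torque": the same for the moment, N m; "gripper_width": finger opening in m; "finger_force": force on a finger pad.
Only numpy, scipy, OpenCV 4.12 (cv2) and the standard library are available. Lean on these libraries where they do the work, as an engineer would, in place of code of your own. Each camera call takes 0.05 s, during which the arm holds its last target. There are 200 camera calls.

TASK

Sort the five loose parts on the bench back to where they belong: both cogs on the free floor of the stock bin that already holds cogs, the handlebar stem on the free floor of the bin that already holds a stem, lying crossways like the one there, and both sockets standing in the empty well of the open socket case. Set each one down flat on the floor of its place, the same way up as it is now, with nothing piled on or leaning against another. Leave the ratchet and the oil bottle where they are.

Things in the scene. Friction and masses are not known exactly. Their poses are not given: they have to be found in the camera images.
- large_cog: The larger of two loose bicycle cogs: dark steel 14-tooth ring, 63 mm over the teeth, 10.5 mm thick, 75 g, lying flat; its toothed disc (6.5 to 10.5 mm up) is on top, a narrower threaded boss (46 mm across) below. Origin: centre of its underside; z up. Pick it from above by the rim of the disc, fingertips 3 mm over the surface it lies on.
- small_cog: The smaller loose cog: the same make with 11 teeth, 51 mm over the teeth, 10.5 mm thick (disc 6.5 to 10.5 mm up, boss 34 mm across below), 50 g, lying flat, disc on top. Origin: centre of its underside; z up.
- stem: Loose aluminium handlebar stem, 40 mm high, 160 g, x along it. Origin: underside, mid-length; z up. Reaches 65 mm to -x, 64 mm to +x. Bar clamp at x +20 to +60 mm, 46 mm wide; upright steerer clamp, 36 mm diameter, about x -40 mm, with a bolt lug behind; between them a beam 36 mm wide, 4 to 36 mm up. Pinch across the beam (along y) at x -8 mm, fingertips 10 mm up.
- short_socket: Loose chrome wrench socket, the short thick one: 36 mm diameter, 50 mm tall, 160 g, standing upright on its drive end with the hexagon mouth up. Origin: centre of its underside; z up along its axis.
- deep_socket: Loose chrome wrench socket, the long slim one: 24 mm diameter, 56 mm tall, 90 g, standing upright with the hexagon mouth up. Origin: centre of its underside; z up along its axis.
- cog_bin: Fixed blue stock bin, two stacks of fixed cogs along its back (x +57 to +120 mm, 47 mm high). Origin: on the bench under the middle of the free floor; x from the front lip to the back, y across. Floor 4 mm above the bench, free from x -57 to +57, y -71 to +71 mm. Walls 4 mm: front lip 26 mm high, sides rising to 50 mm from x +5 mm back, back wall 50 mm at x +120 mm.
- stem_bin: Fixed blue stock bin, exactly like cog_bin in size, free floor and origin, but with one fixed aluminium stem lying crossways (along y) at its back, up to 44 mm above the bench, from x +65 mm back. A loose stem fits on the free floor only crossways, along y (either way round).
- socket_case: Fixed open black tool case with red corners, its lid folded flat behind (+x). Origin: on the bench under the middle of the empty well; x from front to back, y across. Well 62 mm along x, 142 mm along y, floor 12 mm above the bench; deck around it 28 mm above the bench. Two rows of fixed sockets in the deck, from x +41 mm back, up to 54 mm high. Hold sockets by their top 28 mm to clear the deck.
- ratchet: Bystander: loose ratchet handle, chrome with a black grip, 212 mm long, 29 mm high, lying on the bench. Origin: on its underside near its middle; x along it towards the head.
- oil_bottle: Bystander: loose white plastic oil bottle with a red cap, 48 mm diameter, 135 mm tall, standing on the bench. Origin: centre of its underside.

How it is judged:
At the end, for the whole second after the job is handed in: Cogs on the free floor of cog_bin, stem on that of stem_bin (crossways within 0.5 rad), sockets in the well of socket_case: each origin within that area, underside at floor height (-3 to +5 mm), upright within 0.15 rad, at rest (x of large_cog in the frame of cog_bin between -0.0575 and 0.0575 m and y of large_cog in the frame of cog_bin between -0.071 and 0.071 m and z of large_cog in the frame of cog_bin between 0.001 and 0.009 m and angle between each of large_cog, small_cog, stem, short_socket, deep_socket's own z axis and vertical below 0.15 rad and linear speed of each of large_cog, small_cog, stem, short_socket, deep_socket below 0.02 m/s and angular speed of each of large_cog, small_cog, stem, short_socket, deep_socket below 0.2 rad/s and x of small_cog in the frame of cog_bin between -0.0575 and 0.0575 m and y of small_cog in the frame of cog_bin between -0.071 and 0.071 m and z of small_cog in the frame of cog_bin between 0.001 and 0.009 m and x of stem in the frame of stem_bin between -0.0575 and 0.0575 m and y of stem in the frame of stem_bin between -0.071 and 0.071 m and z of stem in the frame of stem_bin between 0.001 and 0.009 m and angle between the x axis of stem and the y axis of stem_bin, either way round below 0.5 rad and x of short_socket in the frame of socket_case between -0.031 and 0.031 m and y of short_socket in the frame of socket_case between -0.071 and 0.071 m and z of short_socket in the frame of socket_case between 0.009 and 0.017 m and x of deep_socket in the frame of socket_case between -0.031 and 0.031 m and y of deep_socket in the frame of socket_case between -0.071 and 0.071 m and z of deep_socket in the frame of socket_case between 0.009 and 0.017 m); the robot touches nothing.
It fails at once if the ratchet or the oil bottle is moved by more than 20 mm, or the bottle knocked over (distance of any of ratchet, oil_bottle from where it was at the start of the episode above 0.02 m or angle between oil_bottle's own z axis and vertical above 0.4 rad).
It also fails if it takes over 120 s, if anything falls off the work surface, if the arm or the gripper's body presses on something with over 40 N, if the wrist force passes 120 N, or if a joint passes its speed limit or range.

## Working session

There is one attempt and no reset: what is moved stays moved. The work goes in short steps, Python scripts to look and compute and a shell command to move; the robot and the scene stay as the last step left them, time stands still between calls to the robot, and variables do not carry over. Pictures are saved under pics/ and viewed, at most 17 in all, crops included, and the job is handed in when it is done.

```bash
mkdir -p pics; ls
python3 - <<'E'
from rig import telemetry, eyes
import cv2, numpy as np, pickle
for n in("scene","top"):
    c=eyes.capture(n); cv2.imwrite(f"pics/{n}0.png",c["color"]); pickle.dump(c,open(f"{n}0.pkl","wb"))
    print(n,c["fx"],c["cx"],c["cy"],(-c["R"].T@c["t"]).round(3),c["R"].round(3).tolist())
print(telemetry.get_state())
E
```

```text
pics
scene 595.101578328532 315.637046216227 242.80787791828297 [1.234 0.311 1.145] [[-0.399, 0.917, 0.017], [0.744, 0.335, -0.578], [-0.536, -0.218, -0.816]]
top 599.9881333797658 311.4767221769707 247.78368061281694 [0.402 0.012 1.644] [[-0.02, -1.0, 0.012], [-0.998, 0.019, -0.064], [0.064, -0.014, -0.998]]
{'clock': 0.1, 'joints': array([ 1.19901120e+00,  5.33145642e-02,  1.61416917e+00,  3.03789702e-05,
        1.47602188e+00, -1.18979990e-01]), 'qd': array([ 0.00222343, -0.00100605, -0.0019051 ,  0.00014474, -0.00216473,
        0.00036001]), 'joint_torque': array([ 5.06680317e-05, -3.94898450e+01, -3.71366429e+01, -1.68007459e-04,
        3.84520637e-03,  2.53303051e-05]), 'tool_pos': array([0.15622019, 0.604908  , 0.40356349]), 'ee_rot': array([ 1.26067619e-01,  9.92021190e-01, -9.24155451e-04, -2.47022344e-04]), 'force': array([ 0.64618151, -0.8921853 ,  0.78609951]), 'wrist_torque': array([-0.01985455,  0.01364692, -0.03325985]), 'finger_force': 0.0, 'gripper_width': 0.08521701408617723}
```

View pics/top0.png

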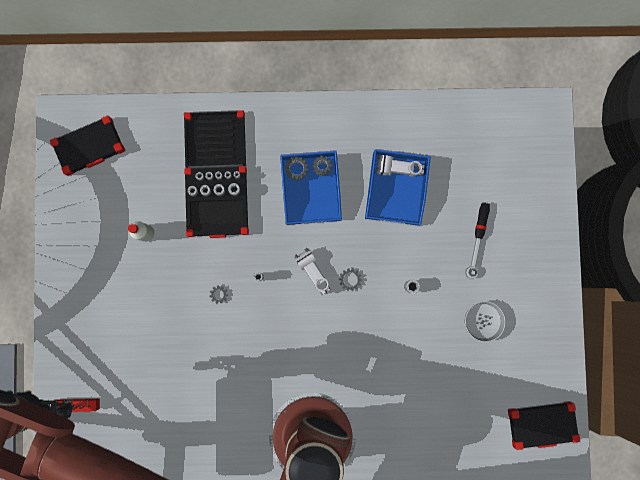

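View pics/scene0.png

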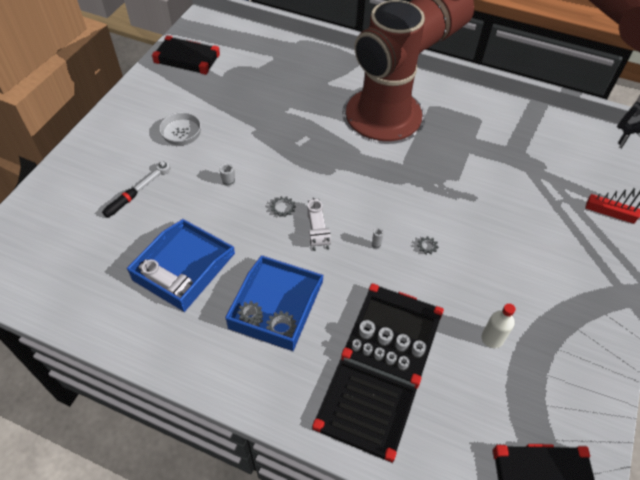

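The top view shows the small cog at (221,294), deep socket (259,277), stem (313,271), large cog (352,279) and short socket (412,286). The cog bin is at (311,188), the stem bin at (398,188), and the case with its empty well at (217,216). I'll measure from depth and masks.

```bash
cat > h.py <<'E'
import numpy as np, cv2, pickle
from scipy.spatial.transform import Rotation as Ro
def world(c):
    v,u=np.mgrid[:480,:640]; d=c["range_z"]
    P=np.stack([(u-c["cx"])/c["fx"]*d,(v-c["cy"])/c["fy"]*d,d],-1)
    W=(P-c["t"])@c["R"]; W[d==0]=np.nan; return W
def ray(c,u,v,z):
    d=c["R"].T@np.array([(u-c["cx"])/c["fx"],(v-c["cy"])/c["fy"],1]); o=-c["R"].T@c["t"]
    return (o+d*(z-o[2])/d[2])[:2]
E
python3 - <<'E'
from h import *
c=pickle.load(open("top0.pkl","rb")); s=pickle.load(open("scene0.pkl","rb"))
W=world(c); S=world(s)
print("bench z",np.nanmedian(W[300:340,200:300,2]),np.nanstd(W[300:340,200:300,2]))
def obj(n,W,x0,x1,y0,y1,zmin,zmax):
    m=(W[...,0]>x0)&(W[...,0]<x1)&(W[...,1]>y0)&(W[...,1]<y1)&(W[...,2]>zmin)&(W[...,2]<zmax)
    p=W[m]; 
    if len(p)<5: print(n,len(p));return
    r=cv2.minAreaRect(p[:,:2].astype(np.float32)*1000)
    print(n,len(p),"mean",p.mean(0).round(4),"rect mm",np.round(r[0]),np.round(r[1]),round(r[2],1),"zmax",p[:,2].max().round(4))
R={"small":(221,294,.0105,.04,.004,.02),"deep":(259,277,.056,.03,.045,.065),"stem":(313,271,.03,.08,.02,.05),"large":(352,279,.0105,.04,.004,.02),"short":(412,286,.05,.03,.04,.06)}
for n,(u,v,z,h,a,b) in R.items():
    x,y=ray(c,u,v,z); print(n,"ray",x.round(3),y.round(3))
    for w in(W,S): obj(n,w,x-h,x+h,y-h,y+h,a,b)
# bins: blue masks
for nm,im,ww in(("top",c,W),("scene",s,S)):
    b,g,r=[im["color"][...,i].astype(int) for i in range(3)]
    m=((b>90)&(b-r>60)).astype(np.uint8); k,l,st,_=cv2.connectedComponentsWithStats(m)
    for i in range(1,k):
        if st[i,4]<800: continue
        p=ww[(l==i)]; 
        for lab,q in (("floor",p[abs(p[:,2]-.004)<.006]),("rim",p[p[:,2]>.018])):
            rr=cv2.minAreaRect(q[:,:2].astype(np.float32)*1000); print(nm,lab,st[i].tolist(),[np.round(a,1) for a in rr])
x,y=ray(c,217,216,.012)
m=(abs(W[...,0]-x)<.07)&(abs(W[...,1]-y)<.12)
for a,b in((.008,.0165),(.022,.033)):
    q=W[m&(W[...,2]>a)&(W[...,2]<b)]; print("case",(x,y),len(q),[np.round(t,1) for t in cv2.minAreaRect(q[:,:2].astype(np.float32)*1000)])
print(np.round(W[195:240:3,217,:],3).tolist())
cv2.imwrite("pics/crop1.png",cv2.resize(c["color"][140:310,170:490],(800,425),interpolation=cv2.INTER_CUBIC))
E
```

```text
bench z 0.00014410694475488518 0.0038569168453459492
small ray 0.386 0.238
small 250 mean [0.385  0.2397 0.0086] rect mm [386. 238.] [77. 79.] 2.4 zmax 0.0179
small 240 mean [0.3861 0.2458 0.0091] rect mm [384. 236.] [80. 71.] 84.3 zmax 0.0183
deep ray 0.429 0.131
deep 41 mean [0.4316 0.1338 0.057 ] rect mm [432. 133.] [22. 21.] 89.9 zmax 0.064
deep 84 mean [0.433  0.1369 0.0528] rect mm [431. 137.] [22. 26.] 73.3 zmax 0.0598
stem ray 0.443 -0.012
stem 579 mean [ 0.4492 -0.0079  0.0347] rect mm [442. -13.] [130.  46.] 32.1 zmax 0.0481
stem 702 mean [ 0.4515 -0.0055  0.0345] rect mm [443. -12.] [133.  46.] 33.8 zmax 0.046
large ray 0.42 -0.118
large 281 mean [ 0.4201 -0.1169  0.0087] rect mm [ 420. -118.] [79. 76.] 88.8 zmax 0.0188
large 266 mean [ 0.4211 -0.1122  0.0096] rect mm [ 421. -118.] [79. 76.] 89.6 zmax 0.0175
short ray 0.397 -0.274
short 87 mean [ 0.3977 -0.2749  0.049 ] rect mm [ 398. -275.] [36. 32.] 88.9 zmax 0.0572
short 120 mean [ 0.3998 -0.2729  0.0477] rect mm [ 398. -274.] [41. 34.] 49.4 zmax 0.0562
top floor [365, 149, 65, 77, 3088] [array([ 664.8, -245.8]), array(
[... 658 characters left out ...]
6, 97, 94, 4046] [array([670.7,  -7.7]), array([187.3, 152.8]), np.float64(3.6)]
case (np.float64(0.5987232740980213), np.float64(0.24642272996195996)) 910 [array([599.4, 248.4]), array([137.9, 230.5]), np.float64(0.9)]
case (np.float64(0.5987232740980213), np.float64(0.24642272996195996)) 1203 [array([605. , 246.5]), array([128.6, 166. ]), np.float64(0.5)]
[[0.654, 0.243, 0.03], [0.646, 0.243, 0.03], [0.64, 0.246, 0.013], [0.632, 0.246, 0.01], [0.624, 0.246, 0.011], [0.615, 0.246, 0.01], [0.607, 0.246, 0.013], [0.598, 0.246, 0.018], [0.591, 0.247, 0.011], [0.583, 0.247, 0.008], [0.572, 0.244, 0.032], [0.564, 0.245, 0.026], [0.556, 0.244, 0.033], [0.549, 0.246, 0.021], [0.541, 0.247, 0.012]]
```

View pics/crop1.png

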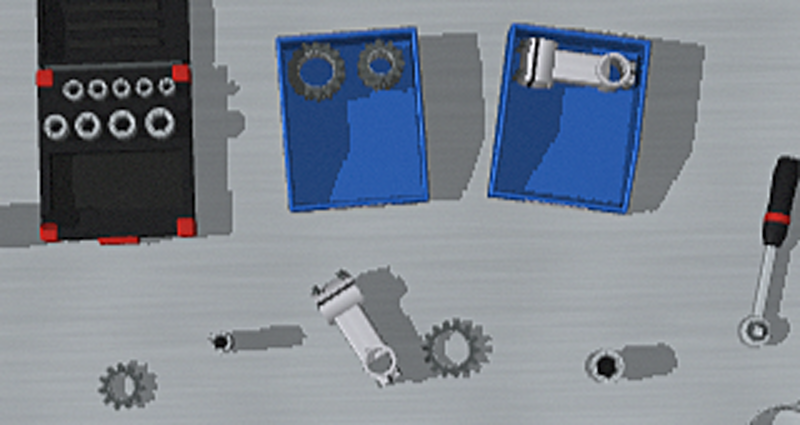

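Both views agree to about 3 mm. In this crop the cog-bin and stem-bin free floors are at about (360,160) and (565,150), and the empty well is at about (120,180). The stem's bar clamp points up-left. Next is a small planning helper, then the first approach.

```bash
cat > plan.py <<'E'
import sys
from h import *
from rig import telemetry
# args: x y ztip psi_deg : prints shift (units, current tool axes, do first) and the turn (deg, afterwards)
x,y,z,psi=map(float,sys.argv[1:5]); s=telemetry.get_state(); R=Ro.from_quat(s["ee_rot"])
d=R.inv().apply(np.array([x,y,z+.173])-s["tool_pos"])/.025
a=np.radians(psi); Y=np.array([np.cos(a),np.sin(a),0]); Z=np.array([0,0,-1.]); T=Ro.from_matrix(np.c_[np.cross(Y,Z),Y,Z])
tw=np.degrees((R.inv()*T).as_rotvec())
print("shift units",d.round(2),"turn deg",tw.round(2),"clock",s["clock"],"tip",(s["tool_pos"]-[0,0,.173]).round(4),"w",s["gripper_width"],"F",s["force"].round(1))
E
python3 plan.py .385 .239 .16 0
python3 -m inch '[[1,[0,0,0],[0,0,8]],[1,[0,0,0],[0,0,8]],[1,[0,0,0],[0,0,8]],[1,[0,0,0],[0,0,8]],[1,[0,0,0],[0,0,8]]]' 40
python3 -m inch '[[1,[0,0,0],[0,0,8]],[1,[0,0,0],[0,0,8]],[1,[0,0,0],[0,0,8]],[1,[0,0,0],[0,0,8]],[1,[0,0,0],[0,0,3.5]]]'
python3 plan.py .385 .239 .16 0
```

```text
shift units [-12.52 -11.88   2.84] turn deg [-1.000e-01  6.000e-02  7.552e+01] clock 0.1 tip [0.1562 0.6049 0.2306] w 0.08521701408617723 F [ 0.6 -0.9  0.8]
clock: 0.6
tool_pos: [0.1563, 0.605, 0.4039]
ee_rot: [0.46, 0.888, -0.001, 0.0]
force: [0.2, -0.5, -0.1]
gripper_width: 0.0853
finger_force: 0.0
clock: 1.1
tool_pos: [0.1563, 0.605, 0.404]
ee_rot: [0.708, 0.706, -0.001, 0.0]
force: [0.3, 0.3, 0.1]
gripper_width: 0.0854
finger_force: 0.0
shift units [-14.6    9.2    2.85] turn deg [-0.03  0.06 -0.2 ] clock 1.1 tip [0.1563 0.605  0.231 ] w 0.08540570468149404 F [0.3 0.3 0.1]
```

```bash
python3 -m inch '[[0.4,[-0.97,0.61,0],[0,0,0]],[0.4,[-0.97,0.61,0],[0,0,0]],[0.4,[-0.97,0.61,0],[0,0,0]],[0.4,[-0.97,0.61,0],[0,0,0]],[0.4,[-0.97,0.61,0],[0,0,0]]]' 40 >/dev/null
python3 -m inch '[[0.4,[-0.97,0.61,0.3],[0,0,0]],[0.4,[-0.97,0.61,0.3],[0,0,0]],[0.4,[-0.97,0.61,0.3],[0,0,0]],[0.4,[-0.97,0.61,0.3],[0,0,0]],[0.4,[-0.97,0.61,0.3],[0,0,0]]]' >/dev/null
python3 -m inch '[[0.4,[-0.97,0.61,0.3],[0,0,0]],[0.4,[-0.97,0.61,0.3],[0,0,0]],[0.4,[-0.97,0.61,0.3],[0,0,0]],[0.4,[-0.97,0.61,0.3],[0,0,0]],[0.4,[-1,0.6,0.3],[0,0,0]]]'
python3 plan.py .385 .239 .03 0
python3 - <<'E'
from rig import eyes
from h import *
c=eyes.capture("top"); s=eyes.capture("scene")
u=np.hstack([cv2.resize(c["color"][250:350,170:290],(400,333)),cv2.resize(s["color"][140:280,360:500],(333,333))])
cv2.imwrite("pics/a.png",u)
E
```

```text
clock: 2.6
tool_pos: [0.3852, 0.2396, 0.329]
ee_rot: [0.707, 0.707, -0.0, -0.0]
force: [-0.0, -1.2, -0.4]
gripper_width: 0.0598
finger_force: 0.0
shift units [-0.02 -0.    5.04] turn deg [-0.03  0.01  0.02] clock 2.6 tip [0.3852 0.2396 0.156 ] w 0.05981124979546666 F [-0.  -1.2 -0.4]
```

View pics/a.png

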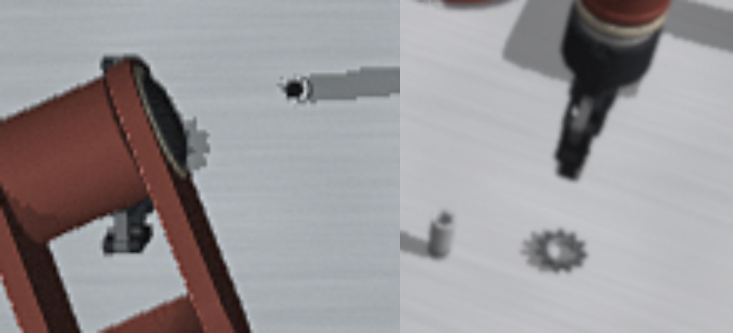

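The gripper hangs above the small cog, with the cog at about (555,250) in the right half. I'll descend, then feel for the bench in small steps.

```bash
python3 -m inch '[[0.5,[0,0,1],[0,0,0]],[0.5,[0,0,1],[0,0,0]],[0.5,[0,0,1],[0,0,0]],[0.5,[0,0,1],[0,0,0]],[0.5,[0,0,1],[0,0,0]]]' >/dev/null
python3 -m inch '[[0.5,[0,0,0.4],[0,0,0]],[0.5,[0,0,0.4],[0,0,0]],[0.5,[0,0,0.2],[0,0,0]],[0.5,[0,0,0],[0,0,0]],[0.5,[0,0,0],[0,0,0]]]'
for i in 1 2 3; do :; done
python3 -m inch '[[0.5,[0,0,0.08],[0,0,0]],[0.5,[0,0,0],[0,0,0]],[0.5,[0,0,0.08],[0,0,0]],[0.5,[0,0,0],[0,0,0]],[0.5,[0,0,0],[0,0,0]]]'
```

```text
clock: 3.7
tool_pos: [0.3854, 0.241, 0.1806]
ee_rot: [0.707, 0.707, 0.001, 0.0]
force: [-0.1, 0.4, 0.5]
gripper_width: 0.064
finger_force: 0.0
clock: 4.2
tool_pos: [0.3849, 0.2406, 0.1756]
ee_rot: [0.707, 0.707, -0.0, -0.0]
force: [0.2, 0.0, 0.3]
gripper_width: 0.0638
finger_force: 0.0
```

```bash
python3 -m inch '[[0.5,[0,0,0.08],[0,0,0]],[0.5,[0,0,0],[0,0,0]],[0.5,[0,0,0],[0,0,0]],[0.5,[0,0,0.04],[0,0,0]],[0.5,[0,0,0],[0,0,0]]]'
python3 -m inch '[[0.5,[0,0,0.04],[0,0,0]],[0.5,[0,0,0],[0,0,0]],[0.5,[0,0,0],[0,0,0]],[0.5,[0,0,0],[0,0,0]],[0.5,[0,0,0],[0,0,0]]]'
```

```text
clock: 4.7
tool_pos: [0.3849, 0.2406, 0.1726]
ee_rot: [0.707, 0.707, -0.0, -0.0]
force: [-0.3, 0.1, 0.7]
gripper_width: 0.064
finger_force: 0.0
clock: 5.2
tool_pos: [0.3849, 0.2407, 0.1717]
ee_rot: [0.707, 0.707, 0.0, 0.0]
force: [0.3, 0.4, 0.4]
gripper_width: 0.0638
finger_force: 0.0
```

```bash
python3 -m inch '[[0.5,[0,0,-0.04],[0,0,0]],[0,[0,0,0],[0,0,0]],[-0.4,[0,0,0],[0,0,0]],[-0.4,[0,0,0],[0,0,0]],[-0.4,[0,0,0],[0,0,0]]]' 40
python3 -m inch '[[-0.4,[0,0,0],[0,0,0]],[-0.4,[0,0,-0.2],[0,0,0]],[-0.4,[0,0,-1],[0,0,0]],[-0.4,[0,0,-1],[0,0,0]],[-0.4,[0,0,-1],[0,0,0]]]'
python3 -m inch '[[-0.4,[0,0,-1],[0,0,0]],[-0.4,[0,0,-1],[0,0,0]],[-0.4,[0,0,-0.5],[0,0,0]],[-0.4,[0,0,0],[0,0,0]],[-0.4,[0,0,0],[0,0,0]]]'
python3 plan.py .64 .028 .12 3.4
python3 - <<'E'
from rig import eyes
from h import *
s=eyes.capture("scene")
cv2.imwrite("pics/b.png",cv2.resize(s["color"][120:280,340:520],(540,480)))
E
```

```text
clock: 5.7
tool_pos: [0.3852, 0.2408, 0.1734]
ee_rot: [0.707, 0.707, 0.0, 0.0]
force: [-1.5, -0.4, 5.9]
gripper_width: 0.0483
finger_force: 40.3
clock: 6.2
tool_pos: [0.3846, 0.2405, 0.2533]
ee_rot: [0.707, 0.707, -0.0, -0.0]
force: [0.0, 0.2, -0.2]
gripper_width: 0.048
finger_force: 41.3
clock: 6.7
tool_pos: [0.3846, 0.2405, 0.3142]
ee_rot: [0.707, 0.707, -0.001, -0.0]
force: [-0.2, 0.2, -0.3]
gripper_width: 0.0478
finger_force: 41.3
shift units [-8.5  10.21  0.84] turn deg [-0.07  0.02 -3.39] clock 6.7 tip [0.3846 0.2405 0.1412] w 0.047752037435703644 F [-0.2  0.2 -0.3]
```

View pics/b.png

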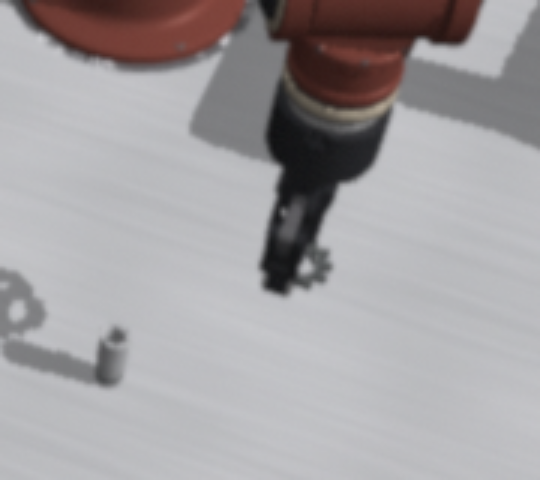

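The small cog is held level and clear of the bench, beside the fingertips at about (310,265). Next is the carry to the cog bin.

```bash
python3 plan.py .636 .025 .0050 3.4
python3 -m inch '[[-0.4,[-0.8,0.9,0],[0,0,0]],[-0.4,[-0.8,0.9,0],[0,0,0]],[-0.4,[-0.8,0.9,0],[0,0,0]],[-0.4,[-0.8,0.9,0],[0,0,0]],[-0.4,[-0.8,0.9,0],[0,0,0]]]' >/dev/null
python3 -m inch '[[-0.4,[-0.8,0.9,0],[0,0,0]],[-0.4,[-0.8,0.9,0],[0,0,0]],[-0.4,[-0.8,0.9,0],[0,0,0]],[-0.4,[-0.8,0.9,0],[0,0,0]],[-0.4,[-0.8,0.9,0],[0,0,0]]]' >/dev/null
python3 -m inch '[[-0.4,[-0.6,1,0.5],[0,0,-3.4]],[-0.4,[0,0,0.9],[0,0,0]],[-0.4,[0,0,0.8],[0,0,0]],[-0.4,[0,0,0.4],[0,0,0]],[-0.4,[0,0,0],[0,0,0]]]'
python3 plan.py .636 .025 .0050 3.4
```

```text
shift units [-8.62 10.07  5.41] turn deg [-0.14  0.05 -3.39] clock 6.75 tip [0.3844 0.2405 0.1406] w 0.048096036294822515 F [ 0.8 -0.5 -0.1]
clock: 8.25
tool_pos: [0.6336, 0.0258, 0.2464]
ee_rot: [0.686, 0.728, -0.002, -0.003]
force: [-0.6, -0.2, -1.0]
gripper_width: 0.0483
finger_force: 41.4
shift units [-0.04  0.11  2.74] turn deg [-0.37 -0.05  0.02] clock 8.25 tip [0.6336 0.0258 0.0734] w 0.04832965886327494 F [-0.6 -0.2 -1. ]
```

```bash
python3 -m inch '[[-0.4,[0,0.1,0.9],[0,0,0]],[-0.4,[0,0,0.8],[0,0,0]],[-0.4,[0,0,0.5],[0,0,0]],[-0.4,[0,0,0.3],[0,0,0]],[-0.4,[0,0,0],[0,0,0]]]'
python3 plan.py .636 .025 .0050 3.4
python3 - <<'E'
from rig import eyes
from h import *
s=eyes.capture("scene")
cv2.imwrite("pics/c.png",cv2.resize(s["color"][180:360,180:420],(640,480)))
E
```

```text
clock: 8.75
tool_pos: [0.6371, 0.026, 0.187]
ee_rot: [0.686, 0.728, -0.0, -0.001]
force: [-0.2, -0.0, -0.4]
gripper_width: 0.0481
finger_force: 41.4
shift units [-0.04 -0.05  0.36] turn deg [-0.08 -0.01  0.02] clock 8.75 tip [0.6371 0.026  0.014 ] w 0.04805844276054383 F [-0.2 -0.  -0.4]
```

View pics/c.png

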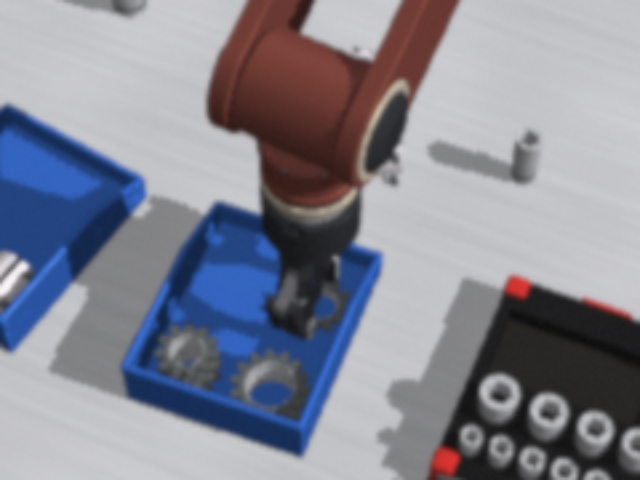

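The held cog is inside the bin on the right half, at about (330,300), clear of the walls. Lowering it and releasing.

```bash
python3 -m inch '[[-0.4,[0,0,0.2],[0,0,0]],[-0.4,[0,0,0.12],[0,0,0]],[-0.4,[0,0,0.03],[0,0,0]],[-0.4,[0,0,0],[0,0,0]],[-0.4,[0,0,0],[0,0,0]]]'
python3 -m inch '[[0.35,[0,0,0],[0,0,0]],[0.35,[0,0,0],[0,0,0]],[0.35,[0,0,0],[0,0,0]],[0.35,[0,0,-0.1],[0,0,0]],[0.35,[0,0,-0.5],[0,0,0]]]'
python3 -m inch '[[0.35,[0,0,-1],[0,0,0]],[0.35,[0,0,-1],[0,0,0]],[0.35,[0,0,-1],[0,0,0]],[0.6,[0,0,-1],[0,0,3.4]],[0.9,[0,0,0],[0,0,0]]]'
python3 plan.py .42 -.118 .005 0
```

```text
clock: 9.3
tool_pos: [0.6375, 0.0259, 0.1791]
ee_rot: [0.686, 0.728, 0.0, 0.0]
force: [-0.0, -0.6, -0.4]
gripper_width: 0.0481
finger_force: 41.4
clock: 9.8
tool_pos: [0.6366, 0.0259, 0.1927]
ee_rot: [0.686, 0.728, -0.001, -0.001]
force: [0.2, 0.3, 0.1]
gripper_width: 0.0576
finger_force: 0.0
clock: 10.3
tool_pos: [0.6391, 0.0258, 0.3003]
ee_rot: [0.707, 0.707, 0.003, 0.004]
force: [0.4, -0.1, 0.4]
gripper_width: 0.0804
finger_force: 0.0
shift units [-5.75 -8.81  4.81] turn deg [ 0.57  0.04 -0.  ] clock 10.3 tip [0.6391 0.0258 0.1273] w 0.08037394472128873 F [ 0.4 -0.1  0.4]
```

```bash
python3 -m inch '[[0.9,[-0.64,-0.98,0],[0,0,0]],[0.9,[-0.64,-0.98,0],[0,0,0]],[0.9,[-0.64,-0.98,0],[0,0,0]],[0.9,[-0.64,-0.98,0],[0,0,0]],[0.9,[-0.64,-0.98,0],[0,0,0]]]' >/dev/null
python3 -m inch '[[0.9,[-0.64,-0.98,0],[0,0,0]],[0.9,[-0.64,-0.98,0],[0,0,0]],[0.9,[-0.64,-0.98,0],[0,0,0]],[0.9,[-0.64,-0.98,0],[0,0,0]],[0.9,[0,0,0],[0,0,0]]]' >/dev/null
python3 -m inch '[[0.9,[0,0,1],[0,0,0]],[0.9,[0,0,1],[0,0,0]],[0.9,[0,0,1],[0,0,0]],[0.9,[0,0,0.8],[0,0,0]],[0.9,[0,0,0],[0,0,0]]]' 
python3 plan.py .42 -.118 -.0005 0
python3 - <<'E'
from rig import eyes
from h import *
s=eyes.capture("scene")
cv2.imwrite("pics/d.png",cv2.resize(s["color"][130:280,200:400],(640,480)))
E
```

```text
clock: 11.8
tool_pos: [0.4157, -0.1171, 0.1958]
ee_rot: [0.707, 0.707, -0.001, -0.003]
force: [-0.6, 0.5, 0.2]
gripper_width: 0.0811
finger_force: 0.0
shift units [-0.04  0.18  0.93] turn deg [-0.35 -0.19  0.06] clock 11.8 tip [ 0.4157 -0.1171  0.0228] w 0.08105371561430313 F [-0.6  0.5  0.2]
```

View pics/d.png

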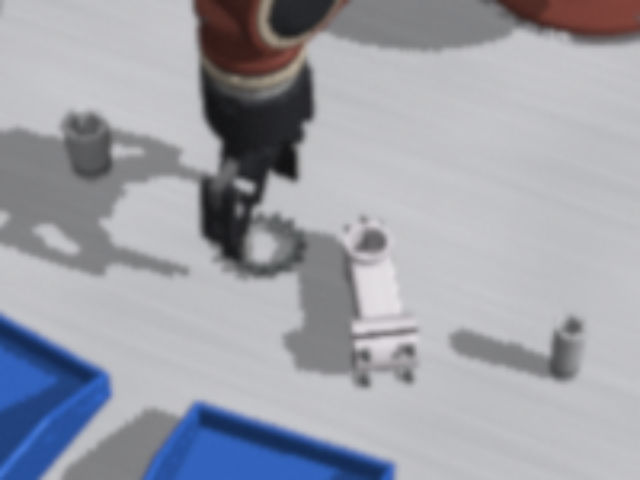

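The fingers straddle the large cog, which is centred at about (265,245). Finishing the descent and gripping.

```bash
python3 -m inch '[[0.8,[0,0.15,0.4],[0,0,0]],[0.8,[0,0,0.35],[0,0,0]],[0.8,[0,0,0.12],[0,0,0]],[0.8,[0,0,0],[0,0,0]],[0.8,[0,0,0],[0,0,0]]]'
python3 -m inch '[[0,[0,0,0],[0,0,0]],[-0.4,[0,0,0],[0,0,0]],[-0.4,[0,0,0],[0,0,0]],[-0.4,[0,0,0],[0,0,0]],[-0.4,[0,0,0],[0,0,0]]]' 40
python3 -m inch '[[-0.4,[0,0,-0.2],[0,0,0]],[-0.4,[0,0,-1],[0,0,0]],[-0.4,[0,0,-1],[0,0,0]],[-0.4,[0,0,-1],[0,0,0]],[-0.4,[0,0,-1],[0,0,0]]]'
python3 plan.py .6395 -.044 .14 3.4
```

```text
clock: 12.35
tool_pos: [0.4209, -0.1182, 0.1774]
ee_rot: [0.707, 0.707, 0.0, 0.0]
force: [-0.1, -0.5, 0.2]
gripper_width: 0.0766
finger_force: 0.0
clock: 12.85
tool_pos: [0.4254, -0.1201, 0.1838]
ee_rot: [0.707, 0.707, 0.003, 0.007]
force: [4.2, 1.2, 19.3]
gripper_width: 0.0252
finger_force: 9.7
clock: 13.35
tool_pos: [0.4204, -0.118, 0.2831]
ee_rot: [0.707, 0.707, -0.0, -0.0]
force: [0.1, -0.3, 0.0]
gripper_width: 0.0258
finger_force: 0.0
shift units [ 2.96  8.76 -1.2 ] turn deg [-0.02 -0.01 -3.39] clock 13.35 tip [ 0.4204 -0.118   0.1101] w 0.02578165983640216 F [ 0.1 -0.3  0. ]
```

Too high: the pads slid over the disc. I'll look again at where the cog is.

```bash
python3 -m inch '[[0.9,[0,0,0],[0,0,0]],[0.9,[0,0,0],[0,0,0]],[0.9,[0,0,0],[0,0,0]],[0.9,[0,0,0],[0,0,0]],[0.9,[0,0,0],[0,0,0]]]' >/dev/null
python3 plan.py .42 -.118 -.0005 0
python3 - <<'E'
from rig import eyes
from h import *
s=eyes.capture("scene"); W=world(s)
x,y=.42,-.118
m=(abs(W[...,0]-x)<.05)&(abs(W[...,1]-y)<.045)
g=s["color"].mean(2)
z=m&(W[...,2]>.004)&(W[...,2]<.03)
print(z.sum(),cv2.minAreaRect(W[z][:,:2].astype(np.float32)*1000),W[z][:,2].max(), np.median(W[z][:,2]))
k=s["color"][150:250,230:350]; cv2.imwrite("pics/e.png",cv2.resize(k,(720,600),interpolation=cv2.INTER_CUBIC))
E
```

```text
shift units [-0.   -0.01  4.34] turn deg [-0.12 -0.06  0.01] clock 13.85 tip [ 0.4204 -0.118   0.108 ] w 0.080924101556301 F [ 0.9 -0.4  0.2]
290 ((420.02337646484375, -118.69352722167969), (83.63216400146484, 98.6952133178711), 87.70094299316406) 0.01676299195673098 0.008950031419515985
```

View pics/e.png

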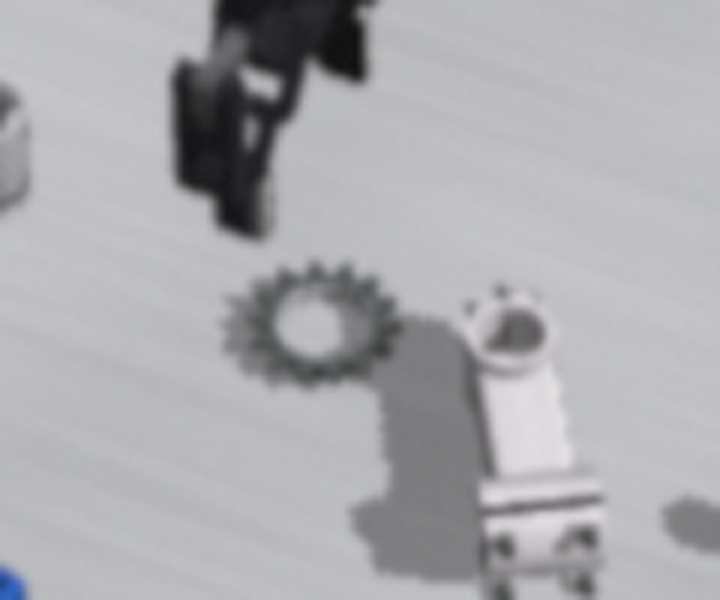

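The cog is unmoved and flat at about (312,325), next to the stem. Descending lower this time, with time to settle.

```bash
python3 -m inch '[[0.7,[0,0,1],[0,0,0]],[0.7,[0,0,1],[0,0,0]],[0.7,[0,0,1],[0,0,0]],[0.7,[0,0,0.8],[0,0,0]],[0.7,[0,0,0.4],[0,0,0]]]' > /dev/null
python3 -m inch '[[0.6,[0,0,0.1],[0,0,0]],[0.6,[0,0,0.06],[0,0,0]],[0.6,[0,0,0.06],[0,0,0]],[0.6,[0,0,0],[0,0,0]],[0.6,[0,0,0],[0,0,0]]]'
```

```text
clock: 14.9
tool_pos: [0.4212, -0.1183, 0.1725]
ee_rot: [0.707, 0.707, 0.0, 0.001]
force: [-0.1, -0.4, 2.4]
gripper_width: 0.0685
finger_force: 0.8
```

```bash
python3 -m inch '[[0.65,[0,0,0],[0,0,0]],[0.65,[0,0,0],[0,0,0]],[0.65,[0,0,0],[0,0,0]],[0.65,[0,0,0],[0,0,0]],[0.65,[0,0,0],[0,0,0]]]'
```

```text
clock: 15.4
tool_pos: [0.4208, -0.1182, 0.1717]
ee_rot: [0.707, 0.707, 0.0, 0.0]
force: [0.0, 0.4, 0.5]
gripper_width: 0.0706
finger_force: 0.4
```

```bash
python3 -m inch '[[0.3,[0,0,0.04],[0,0,0]],[0,[0,0,0],[0,0,0]],[0,[0,0,0],[0,0,0]],[0,[0,0,0],[0,0,0]],[0,[0,0,0],[0,0,0]]]' 40
```

```text
clock: 15.9
tool_pos: [0.4212, -0.1184, 0.1715]
ee_rot: [0.707, 0.707, 0.0, 0.0]
force: [-1.2, -0.3, 6.2]
gripper_width: 0.043
finger_force: 3.6
```

Slid over again, so the tips stand higher at this width than I modelled. Opening and going 7 mm lower.

```bash
python3 -m inch '[[0.8,[0,0,-0.3],[0,0,0]],[0.8,[0,0,0],[0,0,0]],[0.8,[0,0,0],[0,0,0]],[0.8,[0,0,0.1],[0,0,0]],[0.8,[0,0,0.2],[0,0,0]]]' 
python3 -m inch '[[0.7,[0,0,0.08],[0,0,0]],[0.7,[0,0,0.08],[0,0,0]],[0.7,[0,0,0.08],[0,0,0]],[0.7,[0,0,0],[0,0,0]],[0.7,[0,0,0],[0,0,0]]]'
```

```text
clock: 16.4
tool_pos: [0.4208, -0.1182, 0.1705]
ee_rot: [0.707, 0.707, 0.0, 0.0]
force: [0.1, 1.1, -0.1]
gripper_width: 0.0771
finger_force: 0.1
clock: 16.9
tool_pos: [0.4209, -0.1182, 0.1649]
ee_rot: [0.707, 0.707, -0.0, -0.0]
force: [-1.4, 0.3, 3.7]
gripper_width: 0.0725
finger_force: 1.8
```

```bash
python3 -m inch '[[0.5,[0,0,0],[0,0,0]],[0.5,[0,0,0],[0,0,0]],[0.3,[0,0,0],[0,0,0]],[0.3,[0,0,0],[0,0,0]],[0.3,[0,0,0],[0,0,0]]]' 60
python3 - <<'E'
from rig import eyes
from h import *
s=eyes.capture("scene")
k=s["color"][150:240,240:330]; cv2.imwrite("pics/f.png",cv2.resize(k,(600,600),interpolation=cv2.INTER_CUBIC))
E
```

```text
clock: 17.4
tool_pos: [0.4226, -0.119, 0.1683]
ee_rot: [0.707, 0.707, 0.0, 0.001]
force: [-6.7, 3.4, 23.6]
gripper_width: 0.06
finger_force: 64.5
```

View pics/f.png

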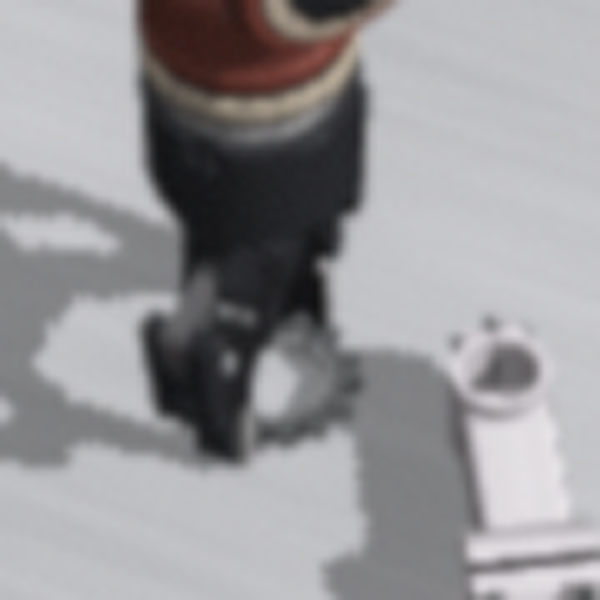

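Now it is gripped at 60 mm with the cog level between the fingers, at about (295,385). Lifting and carrying.

```bash
python3 -m inch '[[0.2,[0,0,-0.3],[0,0,0]],[0.2,[0,0,-1],[0,0,0]],[0.2,[0,0,-1],[0,0,0]],[0.2,[0,0,-1],[0,0,0]],[0.2,[0,0,-1],[0,0,0]]]'
python3 -m inch '[[0.2,[0.7,0.8,-0.8],[0,0,0]],[0.2,[0.7,1,0],[0,0,0]],[0.2,[0.7,1,0],[0,0,0]],[0.2,[0.7,1,0],[0,0,0]],[0.2,[0.2,1,0],[0,0,0]]]'
python3 -m inch '[[0.2,[0,1,0],[0,0,0]],[0.2,[0,1,0],[0,0,0]],[0.2,[0,1,0],[0,0,0]],[0.2,[0,0.9,0],[0,0,-3.4]],[0.2,[0,0,0],[0,0,0]]]'
python3 plan.py .6395 -.044 .0015 3.4
```

```text
clock: 17.95
tool_pos: [0.4203, -0.118, 0.2725]
ee_rot: [0.707, 0.707, -0.0, -0.0]
force: [0.4, -0.2, -0.9]
gripper_width: 0.0595
finger_force: 64.6
clock: 18.45
tool_pos: [0.5413, -0.0416, 0.2914]
ee_rot: [0.706, 0.708, -0.0, -0.001]
force: [0.0, -0.9, -0.0]
gripper_width: 0.0594
finger_force: 64.7
clock: 18.95
tool_pos: [0.6398, -0.0431, 0.2915]
ee_rot: [0.685, 0.728, 0.0, 0.0]
force: [-0.5, 0.4, -0.8]
gripper_width: 0.0596
finger_force: 64.8
shift units [-0.03 -0.02  4.68] turn deg [0.03 0.   0.06] clock 18.95 tip [ 0.6398 -0.0431  0.1185] w 0.05957645315534294 F [-0.5  0.4 -0.8]
```

```bash
python3 -m inch '[[0.2,[0,0,1],[0,0,0]],[0.2,[0,0,1],[0,0,0]],[0.2,[0,0,1],[0,0,0]],[0.2,[0,0,0.8],[0,0,0]],[0.2,[0,0,0.4],[0,0,0]]]'
python3 -m inch '[[0.2,[0,0,0.2],[0,0,0]],[0.2,[0,0,0.16],[0,0,0]],[0.2,[0,0,0.08],[0,0,0]],[0.2,[0,0,0.04],[0,0,0]],[0.2,[0,0,0],[0,0,0]]]'
```

```text
clock: 19.45
tool_pos: [0.6363, -0.0429, 0.1841]
ee_rot: [0.686, 0.728, -0.001, -0.002]
force: [-0.7, 0.5, -1.0]
gripper_width: 0.0596
finger_force: 64.8
clock: 19.95
tool_pos: [0.6385, -0.0432, 0.1759]
ee_rot: [0.686, 0.728, 0.0, 0.0]
force: [0.3, 0.1, -0.9]
gripper_width: 0.0598
finger_force: 64.8
```

```bash
python3 -m inch '[[0.2,[0,0,0.06],[0,0,0]],[0.2,[0,0,0.04],[0,0,0]],[0.2,[0,0,0],[0,0,0]],[0.2,[0,0,0],[0,0,0]],[0.2,[0,0,0],[0,0,0]]]'
python3 -m inch '[[0.55,[0,0,0],[0,0,0]],[0.55,[0,0,0],[0,0,0]],[0.6,[0,0,0],[0,0,0]],[0.6,[0,0,0],[0,0,0]],[0.6,[0,0,0],[0,0,0]]]'
python3 -m inch '[[0.6,[0,0,-0.2],[0,0,0]],[0.6,[0,0,-1],[0,0,0]],[0.6,[0,0,-1],[0,0,0]],[0.6,[0,0,-1],[0,0,0]],[0.6,[0,0,-1],[0,0,0]]]'
python3 plan.py .4358 -.0168 .08 -57.5
```

```text
clock: 20.45
tool_pos: [0.6383, -0.0431, 0.1727]
ee_rot: [0.686, 0.728, 0.0, 0.0]
force: [0.0, 0.3, -0.3]
gripper_width: 0.0596
finger_force: 64.8
clock: 20.95
tool_pos: [0.6383, -0.0431, 0.1728]
ee_rot: [0.686, 0.728, 0.0, 0.0]
force: [0.0, 0.1, 0.2]
gripper_width: 0.0681
finger_force: 0.0
clock: 21.45
tool_pos: [0.6382, -0.0431, 0.2791]
ee_rot: [0.686, 0.728, 0.0, 0.0]
force: [0.7, -0.1, 0.1]
gripper_width: 0.0682
finger_force: 0.0
shift units [ 1.53 -8.02  1.04] turn deg [ 2.000e-02 -1.000e-02  6.091e+01] clock 21.45 tip [ 0.6382 -0.0431  0.1061] w 0.06816265637808146 F [ 0.7 -0.1  0.1]
```

```bash
python3 -m inch '[[0.8,[0.19,-1,0],[0,0,0]],[0.8,[0.19,-1,0],[0,0,0]],[0.8,[0.19,-1,0],[0,0,0]],[0.8,[0.19,-1,0],[0,0,0]],[0.8,[0.19,-1,0],[0,0,0]]]' >/dev/null
python3 -m inch '[[0.8,[0.19,-1,0],[0,0,0]],[0.8,[0.19,-1,0],[0,0,0]],[0.8,[0.19,-1,0],[0,0,8]],[0.8,[0,0,0],[0,0,8]],[0.8,[0,0,0],[0,0,8]]]' >/dev/null
python3 -m inch '[[0.8,[0,0,0],[0,0,8]],[0.8,[0,0,0],[0,0,8]],[0.8,[0,0,0],[0,0,8]],[0.8,[0,0,0],[0,0,8]],[0.8,[0,0,0],[0,0,5]]]' >/dev/null
python3 plan.py .4358 -.0168 .01 -57.5
python3 - <<'E'
from rig import eyes
from h import *
s=eyes.capture("scene")
cv2.imwrite("pics/g.png",cv2.resize(s["color"][130:350,200:420],(600,600),interpolation=cv2.INTER_CUBIC))
E
```

```text
shift units [-0.01 -0.02  3.81] turn deg [ 0.03 -0.03 -0.34] clock 22.95 tip [ 0.4363 -0.0171  0.1052] w 0.07677071453829919 F [-0.2  0.4 -0.1]
```

View pics/g.png

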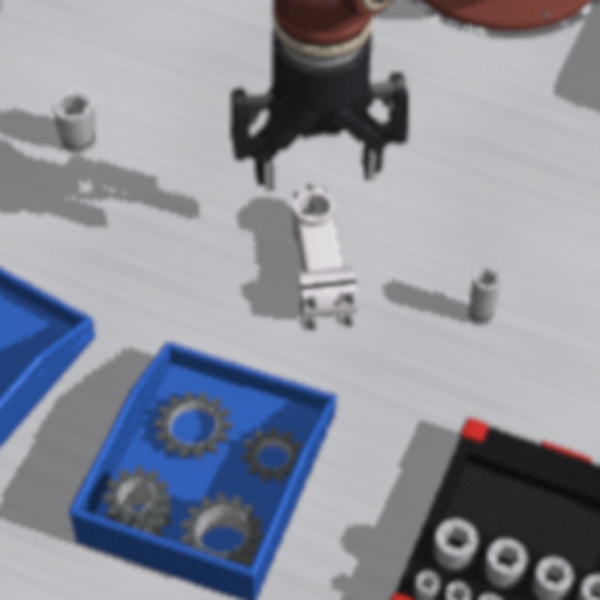

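Both cogs lie flat on the free floor, at about (190,425) and (270,455), and the gripper is aligned over the stem beam. Descending to grip the stem.

```bash
python3 -m inch '[[0.8,[0,0,1],[0,0,0]],[0.8,[0,0,1],[0,0,0]],[0.8,[0,0,0.9],[0,0,0]],[0.8,[0,0,0.6],[0,0,0]],[0.8,[0,0,0.3],[0,0,0]]]'
python3 -m inch '[[0,[0,0,0],[0,0,0]],[-0.5,[0,0,0],[0,0,0]],[-0.5,[0,0,0],[0,0,0]],[-0.5,[0,0,0],[0,0,0]],[-0.5,[0,0,0],[0,0,0]]]' 70
python3 -m inch '[[-0.5,[0,0,-0.3],[0,0,0]],[-0.5,[0,0,-1],[0,0,0]],[-0.5,[0,0,-1],[0,0,0]],[-0.5,[0,0,-1],[0,0,0]],[-0.5,[0,0,-1],[0,0,0]]]'
python3 plan.py .635 -.248 .11 -8.2
```

```text
clock: 23.5
tool_pos: [0.4357, -0.017, 0.1814]
ee_rot: [0.96, 0.28, -0.001, -0.001]
force: [-0.1, 0.5, 1.0]
gripper_width: 0.077
finger_force: 0.0
clock: 24.0
tool_pos: [0.4372, -0.0173, 0.1842]
ee_rot: [0.96, 0.279, 0.001, 0.001]
force: [0.3, 0.7, 5.7]
gripper_width: 0.0346
finger_force: 70.9
clock: 24.5
tool_pos: [0.4357, -0.017, 0.2908]
ee_rot: [0.96, 0.279, -0.001, -0.0]
force: [-0.2, 0.2, -1.6]
gripper_width: 0.0349
finger_force: 70.1
shift units [ 1.78 12.08  0.3 ] turn deg [-7.000e-02  3.000e-02 -4.938e+01] clock 24.5 tip [ 0.4357 -0.017   0.1178] w 0.03491063587604857 F [-0.2  0.2 -1.6]
```

```bash
python3 plan.py .6303 -.2467 .11 -8.2
python3 -m inch '[[-0.6,[0.14,0.99,0],[0,0,0]],[-0.6,[0.14,0.99,0],[0,0,0]],[-0.6,[0.14,0.99,0],[0,0,0]],[-0.6,[0.14,0.99,0],[0,0,0]],[-0.6,[0.14,0.99,0],[0,0,0]]]' >/dev/null
python3 -m inch '[[-0.6,[0.14,0.99,0],[0,0,0]],[-0.6,[0.14,0.99,0],[0,0,0]],[-0.6,[0.14,0.99,0],[0,0,0]],[-0.6,[0.14,0.99,0],[0,0,0]],[-0.6,[0.14,0.99,0],[0,0,0]]]' >/dev/null
python3 -m inch '[[-0.6,[0.14,0.99,0],[0,0,0]],[-0.6,[0.14,0.99,0],[0,0,0]],[-0.6,[0,0,0],[0,0,-8.3]],[-0.6,[0,0,0],[0,0,-8.3]],[-0.6,[0,0,0],[0,0,-8.3]]]' >/dev/null
python3 -m inch '[[-0.6,[0,0,0],[0,0,-8.3]],[-0.6,[0,0,0],[0,0,-8.3]],[-0.6,[0,0,0],[0,0,-7.9]],[-0.6,[0,0,0],[0,0,0]],[-0.6,[0,0,0],[0,0,0]]]'
python3 plan.py .6303 -.2467 .04 -8.2
```

```text
shift units [ 1.64 11.93  0.3 ] turn deg [-7.000e-02  3.000e-02 -4.938e+01] clock 24.5 tip [ 0.4357 -0.017   0.1178] w 0.03491063587604857 F [-0.2  0.2 -1.6]
clock: 26.5
tool_pos: [0.6307, -0.2452, 0.2898]
ee_rot: [0.757, 0.654, -0.0, -0.0]
force: [-0.5, 0.2, -1.3]
gripper_width: 0.0346
finger_force: 70.5
shift units [-0.06 -0.01  3.07] turn deg [-0.06 -0.02 -0.15] clock 26.5 tip [ 0.6307 -0.2452  0.1168] w 0.034575004848918706 F [-0.5  0.2 -1.3]
```

```bash
cat > stemchk.py <<'E'
from rig import eyes
from h import *
s=eyes.capture("scene"); W=world(s); o=np.array([.6354,-.2394]); ex=np.array([.990,-.143]); ey=np.array([.143,.990])
b=np.stack([(W[...,:2]-o)@ex,(W[...,:2]-o)@ey],-1)*1000; z=W[...,2]; C=s["color"].astype(int)
blue=C[...,0]-C[...,2]>50
m=~blue&(z>.115)&(z<.152)&(abs(b[...,0])<60)&(abs(b[...,1])<110)&(C.min(2)>110)
q=b[m]; print("stem",len(q),"y",np.percentile(q[:,1],[1,5,95,99]).round(1),"x",np.percentile(q[:,0],[2,98]).round(1))
r=blue&(z>.03)&(abs(b[...,1])<100)&(b[...,0]<130)&(b[...,0]>20)
for sg in(1,-1):
    t=b[r&(z>.042)&(sg*b[...,1]>55)]; print("side",sg,len(t),np.percentile(t[:,1],[5,50,95]).round(1))
cv2.imwrite("pics/h.png",cv2.resize(s["color"][140:330,80:300],(695,600),interpolation=cv2.INTER_CUBIC))
E
python3 stemchk.py
```

```text
stem 675 y [-18.2  -8.5  61.8  65. ] x [-27.4  18.6]
side 1 214 [60.8 74.9 77.4]
side -1 189 [-73.2 -70.1 -61.1]
```

View pics/h.png

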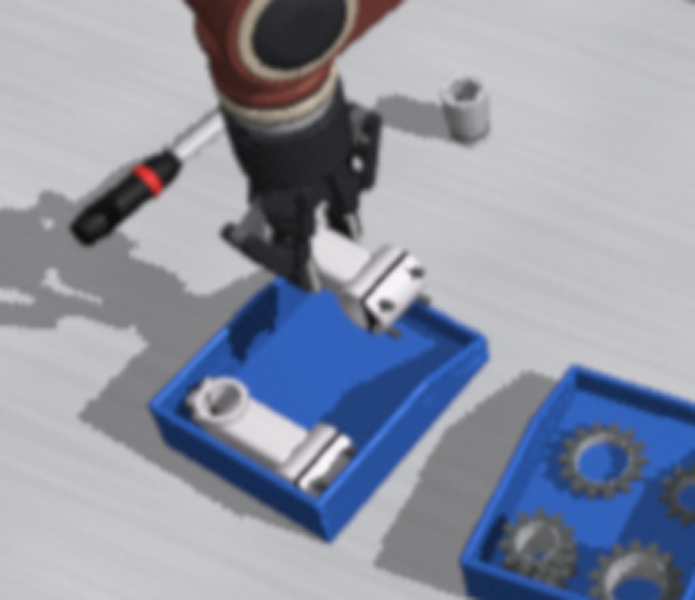

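The held stem at (350,280) is crossways over the free floor, its clamp end about 7 mm inside the wall. Lowering it.

```bash
python3 -m inch '[[-0.6,[0,0,1],[0,0,0]],[-0.6,[0,0,1],[0,0,0]],[-0.6,[0,0,0.9],[0,0,0]],[-0.6,[0,0,0.6],[0,0,0]],[-0.6,[0,0,0.3],[0,0,0]]]'
python3 -m inch '[[-0.6,[0,0,0.1],[0,0,0]],[-0.6,[0,0,0.06],[0,0,0]],[-0.6,[0,0,0.04],[0,0,0]],[-0.6,[0,0,0],[0,0,0]],[-0.6,[0,0,0],[0,0,0]]]'
```

```text
clock: 27.05
tool_pos: [0.6304, -0.245, 0.1931]
ee_rot: [0.756, 0.654, -0.001, -0.001]
force: [0.4, -0.1, -2.2]
gripper_width: 0.0346
finger_force: 70.5
clock: 27.55
tool_pos: [0.6313, -0.2454, 0.1911]
ee_rot: [0.756, 0.655, 0.0, 0.001]
force: [0.2, -1.1, -2.9]
gripper_width: 0.0348
finger_force: 70.5
```

```bash
python3 -m inch '[[-0.6,[0,0,0.06],[0,0,0]],[-0.6,[0,0,0.04],[0,0,0]],[-0.6,[0,0,0],[0,0,0]],[-0.6,[0,0,0],[0,0,0]],[-0.6,[0,0,0],[0,0,0]]]'
```

```text
clock: 28.05
tool_pos: [0.6312, -0.2454, 0.1883]
ee_rot: [0.756, 0.655, 0.0, 0.0]
force: [-1.2, 0.5, 2.4]
gripper_width: 0.035
finger_force: 70.9
```

```bash
python3 -m inch '[[0.2,[0,0,0],[0,0,0]],[0.2,[0,0,0],[0,0,0]],[0.2,[0,0,0],[0,0,0]],[0.2,[0,0,-0.2],[0,0,0]],[0.2,[0,0,-0.8],[0,0,0]]]'
python3 -m inch '[[0.4,[0,0,-1],[0,0,0]],[0.6,[0,0,-1],[0,0,0]],[0.8,[0,0,-1],[0,0,0]],[0.8,[0,0,-0.5],[0,0,0]],[0.8,[0,0,0],[0,0,0]]]'
python3 plan.py .398 -.2745 .024 -8.2
```

```text
clock: 28.55
tool_pos: [0.6299, -0.2447, 0.2102]
ee_rot: [0.756, 0.655, -0.001, -0.003]
force: [-0.5, -0.0, -0.3]
gripper_width: 0.0511
finger_force: 0.0
clock: 29.05
tool_pos: [0.6317, -0.2456, 0.3033]
ee_rot: [0.756, 0.655, 0.001, 0.002]
force: [-0.1, -0.0, 0.5]
gripper_width: 0.0767
finger_force: 0.0
shift units [-2.47 -9.11  4.21] turn deg [0.28 0.1  0.02] clock 29.05 tip [ 0.6317 -0.2456  0.1303] w 0.0767447377286423 F [-0.1 -0.   0.5]
```

```bash
python3 -m inch '[[0.8,[-0.25,-0.91,0],[0,0,0]],[0.8,[-0.25,-0.91,0],[0,0,0]],[0.8,[-0.25,-0.91,0],[0,0,0]],[0.8,[-0.25,-0.91,0],[0,0,0]],[0.8,[-0.25,-0.91,0],[0,0,0]]]' >/dev/null
python3 -m inch '[[0.8,[-0.25,-0.91,0],[0,0,0]],[0.8,[-0.25,-0.91,0],[0,0,0]],[0.8,[-0.25,-0.91,0],[0,0,0]],[0.8,[-0.25,-0.91,0],[0,0,0]],[0.8,[-0.25,-0.91,0],[0,0,0]]]' >/dev/null
python3 -m inch '[[0.8,[0,0,0],[0,0,0]],[0.8,[0,0,0.5],[0,0,0]],[0.8,[0,0,0.5],[0,0,0]],[0.8,[0,0,0],[0,0,0]],[0.8,[0,0,0],[0,0,0]]]'
python3 plan.py .398 -.2745 .024 -8.2
python3 - <<'E'
from rig import eyes
from h import *
s=eyes.capture("scene")
cv2.imwrite("pics/i.png",cv2.resize(s["color"][120:310,90:310],(695,600),interpolation=cv2.INTER_CUBIC))
E
```

```text
clock: 30.55
tool_pos: [0.3972, -0.2744, 0.2739]
ee_rot: [0.756, 0.655, -0.0, -0.001]
force: [0.9, -0.0, 0.2]
gripper_width: 0.0771
finger_force: 0.0
shift units [-0.    0.04  3.08] turn deg [-0.11 -0.08  0.06] clock 30.55 tip [ 0.3972 -0.2744  0.1009] w 0.0771421192243428 F [ 0.9 -0.   0.2]
```

View pics/i.png

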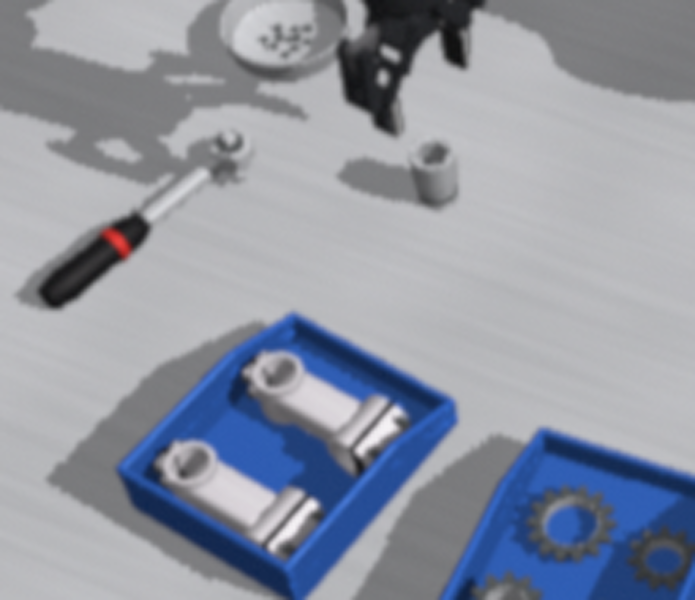

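The stem lies flat and crossways at (320,410), parallel to the fixed one. Next, the short socket.

```bash
python3 -m inch '[[0.8,[0,0,1],[0,0,0]],[0.8,[0,0,1],[0,0,0]],[0.8,[0,0,0.7],[0,0,0]],[0.8,[0,0,0.3],[0,0,0]],[0.8,[0,0,0],[0,0,0]]]' > /dev/null
python3 -m inch '[[0,[0,0,0],[0,0,0]],[-0.5,[0,0,0],[0,0,0]],[-0.5,[0,0,0],[0,0,0]],[-0.5,[0,0,0],[0,0,0]],[-0.5,[0,0,0],[0,0,0]]]' 70
python3 -m inch '[[-0.5,[0,0,-0.3],[0,0,0]],[-0.5,[0,0,-1],[0,0,0]],[-0.5,[0,0,-1],[0,0,0]],[-0.5,[0,0,-1],[0,0,0]],[-0.5,[0,0,-1],[0,0,0]]]'
python3 plan.py .610 .214 .14 -90
python3 - <<'E'
# well floor/deck edges from the fresh unshadowed scene depth
from rig import eyes
from h import *
s=eyes.capture("scene"); W=world(s)
m=(abs(W[...,0]-.61)<.09)&(abs(W[...,1]-.246)<.1)
f=m&(W[...,2]>.007)&(W[...,2]<.017)&(s["color"].max(2)<70)
k,l,st,_=cv2.connectedComponentsWithStats(cv2.morphologyEx(f.astype(np.uint8),cv2.MORPH_OPEN,np.ones((3,3)))); i=1+st[1:,4].argmax()
q=W[l==i]; print(len(q),np.percentile(q[:,0],[1,50,99]).round(3),np.percentile(q[:,1],[1,50,99]).round(3),cv2.minAreaRect(q[:,:2].astype(np.float32)*1000))
c=pickle.load(open("top0.pkl","rb")); W=world(c); C=c["color"].astype(int)
red=(C[...,2]>120)&(C[...,1]<60)&(abs(W[...,0]-.62)<.12)&(abs(W[...,1]-.246)<.13)
k,l,st,ct=cv2.connectedComponentsWithStats(red.astype(np.uint8))
for i in range(1,k):
    if st[i,4]>15: print("red",st[i].tolist(),np.nanmean(W[l==i],0).round(3))
E
```

```text
clock: 31.6
tool_pos: [0.3976, -0.2753, 0.2018]
ee_rot: [0.756, 0.655, 0.0, 0.001]
force: [0.7, 1.5, 6.3]
gripper_width: 0.0338
finger_force: 69.6
clock: 32.1
tool_pos: [0.3965, -0.2744, 0.3083]
ee_rot: [0.756, 0.655, -0.0, -0.001]
force: [-0.1, -0.1, -1.8]
gripper_width: 0.0334
finger_force: 70.0
shift units [20.55  5.67 -0.18] turn deg [-7.000e-02  1.000e-02  8.181e+01] clock 32.1 tip [ 0.3965 -0.2744  0.1353] w 0.0334094058711024 F [-0.1 -0.1 -1.8]
1399 [0.577 0.604 0.631] [0.18  0.25  0.319] ((604.4361572265625, 249.04800415039062), (58.8691520690918, 141.66696166992188), 0.9050662517547607)
red [239, 166, 6, 6, 35] [0.725 0.176 0.029]
red [185, 168, 6, 6, 36] [0.722 0.322 0.03 ]
red [241, 227, 6, 7, 42] [0.557 0.173 0.03 ]
red [186, 230, 7, 6, 36] [0.553 0.319 0.03 ]
red [209, 235, 16, 3, 33] [0.544 0.247 0.024]
```

```bash
python3 plan.py .607 .2155 .14 -90
python3 -m inch '[[-0.6,[0.98,0.27,0],[0,0,0]],[-0.6,[0.98,0.27,0],[0,0,0]],[-0.6,[0.98,0.27,0],[0,0,0]],[-0.6,[0.98,0.27,0],[0,0,0]],[-0.6,[0.98,0.27,0],[0,0,0]]]' >/dev/null
python3 -m inch '[[-0.6,[0.98,0.27,0],[0,0,0]],[-0.6,[0.98,0.27,0],[0,0,0]],[-0.6,[0.98,0.27,0],[0,0,0]],[-0.6,[0.98,0.27,0],[0,0,0]],[-0.6,[0.98,0.27,0],[0,0,0]]]' >/dev/null
python3 -m inch '[[-0.6,[0.98,0.27,0],[0,0,0]],[-0.6,[0.98,0.27,0],[0,0,0]],[-0.6,[0.98,0.27,0],[0,0,0]],[-0.6,[0.98,0.27,0],[0,0,0]],[-0.6,[0.98,0.27,0],[0,0,0]]]' >/dev/null
python3 -m inch '[[-0.6,[0.98,0.27,0],[0,0,0]],[-0.6,[0.98,0.27,0],[0,0,0]],[-0.6,[0.98,0.27,0],[0,0,0]],[-0.6,[0.98,0.27,0],[0,0,0]],[-0.6,[0.98,0.27,0],[0,0,0]]]' >/dev/null
python3 -m inch '[[-0.6,[1,0.2,0],[0,0,0]],[-0.6,[0,0,0],[0,0,8]],[-0.6,[0,0,0],[0,0,8]],[-0.6,[0,0,0],[0,0,8]],[-0.6,[0,0,0],[0,0,8]]]' >/dev/null
python3 -m inch '[[-0.6,[0,0,0],[0,0,8]],[-0.6,[0,0,0],[0,0,8]],[-0.6,[0,0,0],[0,0,8]],[-0.6,[0,0,0],[0,0,8]],[-0.6,[0,0,0],[0,0,8]]]' >/dev/null
python3 -m inch '[[-0.6,[0,0,0],[0,0,8]],[-0.6,[0,0,0],[0,0,0.8]],[-0.6,[0,0,0],[0,0,0]],[-0.6,[0,0,0],[0,0,0]],[-0.6,[0,0,0],[0,0,0]]]'
python3 plan.py .607 .2155 .0413 -89
```

```text
shift units [20.63  5.49 -0.04] turn deg [ 4.300e-01 -4.000e-02  8.182e+01] clock 32.15 tip [ 0.3977 -0.2754  0.1403] w 0.03361026571220434 F [ 2.9 -1.6  2.3]
clock: 35.65
tool_pos: [0.6087, 0.215, 0.3075]
ee_rot: [1.0, 0.009, -0.0, 0.0]
force: [-0.2, 0.2, -1.7]
gripper_width: 0.0337
finger_force: 70.0
shift units [-0.07 -0.02  3.73] turn deg [0.   0.01 0.08] clock 35.65 tip [0.6087 0.215  0.1345] w 0.03372270560064848 F [-0.2  0.2 -1.7]
```

```bash
python3 -m inch '[[-0.6,[-0.07,0,1],[0,0,0]],[-0.6,[0,0,1],[0,0,0]],[-0.6,[0,0,0.8],[0,0,0]],[-0.6,[0,0,0.5],[0,0,0]],[-0.6,[0,0,0.2],[0,0,0]]]' >/dev/null
python3 -m inch '[[-0.6,[0,0,0.1],[0,0,0]],[-0.6,[0,0,0.06],[0,0,0]],[-0.6,[0,0,0.04],[0,0,0]],[-0.6,[0,0,0],[0,0,0]],[-0.6,[0,0,0],[0,0,0]]]'
python3 - <<'E'
from rig import eyes
from h import *
s=eyes.capture("scene")
cv2.imwrite("pics/j.png",cv2.resize(s["color"][200:420,280:480],(545,600),interpolation=cv2.INTER_CUBIC))
E
```

```text
clock: 36.65
tool_pos: [0.6073, 0.2151, 0.2159]
ee_rot: [1.0, 0.009, 0.001, -0.0]
force: [-0.1, 0.2, -1.8]
gripper_width: 0.0338
finger_force: 70.0
```

View pics/j.png

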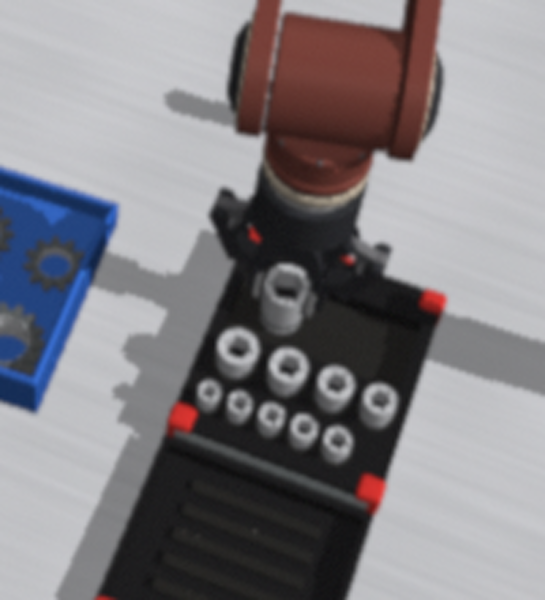

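The short socket is upright inside the well at (285,300), clear of the fixed row. Seating it and releasing.

```bash
python3 -m inch '[[-0.6,[0,0,0.06],[0,0,0]],[-0.6,[0,0,0.04],[0,0,0]],[-0.6,[0,0,0.02],[0,0,0]],[-0.6,[0,0,0],[0,0,0]],[-0.6,[0,0,0],[0,0,0]]]'
```

```text
clock: 37.2
tool_pos: [0.6075, 0.2151, 0.2138]
ee_rot: [1.0, 0.009, 0.0, -0.0]
force: [-2.3, -1.2, 6.9]
gripper_width: 0.0338
finger_force: 71.0
```

```bash
python3 -m inch '[[0.1,[0,0,0],[0,0,0]],[0.1,[0,0,0],[0,0,0]],[0.1,[0,0,0],[0,0,0]],[0.1,[0,0,-0.2],[0,0,0]],[0.1,[0,0,-0.8],[0,0,0]]]'
python3 -m inch '[[0.1,[0,0,-1],[0,0,0]],[0.3,[0,0,-1],[0,0,0]],[0.5,[0,0,-1],[0,0,0]],[0.5,[0,0,0],[0,0,0]],[0.5,[0,0,0],[0,0,0]]]'
python3 plan.py .4315 .1345 .032 -89
```

```text
clock: 37.7
tool_pos: [0.6059, 0.2147, 0.2347]
ee_rot: [1.0, 0.009, -0.003, 0.001]
force: [0.6, -0.4, -0.4]
gripper_width: 0.0465
finger_force: 0.0
clock: 38.2
tool_pos: [0.6072, 0.215, 0.3129]
ee_rot: [1.0, 0.009, 0.001, -0.0]
force: [0.3, 0.0, -0.2]
gripper_width: 0.0642
finger_force: 0.0
shift units [-7.09  3.1   4.3 ] turn deg [-0.02 -0.08  0.01] clock 38.2 tip [0.6072 0.215  0.1399] w 0.06421838764629402 F [ 0.3  0.  -0.2]
```

```bash
python3 -m inch '[[0.6,[-0.9,0.39,0],[0,0,0]],[0.6,[-0.9,0.39,0],[0,0,0]],[0.6,[-0.9,0.39,0],[0,0,0]],[0.6,[-0.9,0.39,0],[0,0,0]],[0.6,[-0.9,0.39,0],[0,0,0]]]' >/dev/null
python3 -m inch '[[0.6,[-0.9,0.39,0],[0,0,0]],[0.6,[-0.9,0.39,0],[0,0,0]],[0.6,[-0.8,0.37,0],[0,0,0]],[0.6,[0,0,0.5],[0,0,0]],[0.6,[0,0,0.3],[0,0,0]]]' >/dev/null
python3 -m inch '[[0.6,[0,0,0.1],[0,0,0]],[0.6,[0,0,0],[0,0,0]],[0.6,[0,0,0],[0,0,0]],[0.6,[0,0,0],[0,0,0]],[0.6,[0,0,0],[0,0,0]]]' >/dev/null
python3 plan.py .4315 .1345 .032 -89
python3 - <<'E'
from rig import eyes
from h import *
s=eyes.capture("scene")
a=cv2.resize(s["color"][140:280,330:450],(400,467),interpolation=cv2.INTER_CUBIC); b=cv2.resize(s["color"][270:390,330:450],(400,400),interpolation=cv2.INTER_CUBIC)
cv2.imwrite("pics/k.png",np.hstack([a[:400],b]))
E
```

```text
shift units [0.01 0.   3.4 ] turn deg [-0.01 -0.03  0.02] clock 39.7 tip [0.4313 0.1345 0.1171] w 0.06850228949851055 F [ 0.8 -0.   0.3]
```

View pics/k.png

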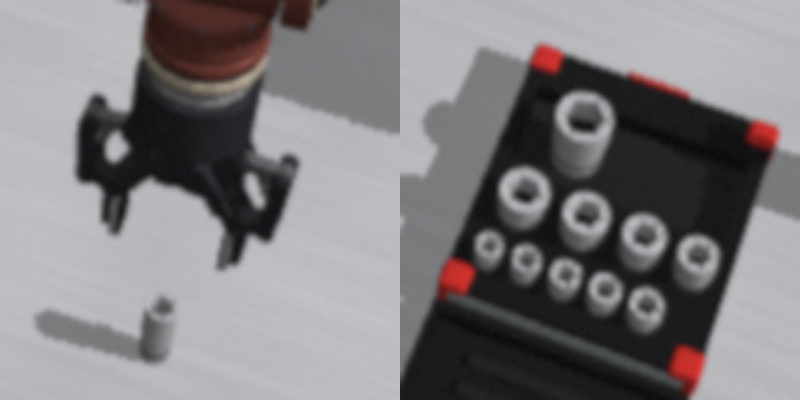

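The short socket stands upright in the well (right half, (583,130)), and the deep socket is below the gripper at (160,330). Descending to grip it.

```bash
python3 -m inch '[[0.6,[0,0,1],[0,0,0]],[0.6,[0,0,1],[0,0,0]],[0.6,[0,0,0.9],[0,0,0]],[0.6,[0,0,0.5],[0,0,0]],[0.6,[0,0,0],[0,0,0]]]' > /dev/null
python3 -m inch '[[0,[0,0,0],[0,0,0]],[-0.7,[0,0,0],[0,0,0]],[-0.8,[0,0,0],[0,0,0]],[-0.8,[0,0,0],[0,0,0]],[-0.8,[0,0,0],[0,0,0]]]' 60
python3 -m inch '[[-0.8,[0,0,-0.3],[0,0,0]],[-0.8,[0,0,-1],[0,0,0]],[-0.8,[0,0,-1],[0,0,0]],[-0.8,[0,0,-1],[0,0,0]],[-0.8,[0,0,-0.5],[0,0,0]]]'
python3 plan.py .607 .281 .1314 -89
```

```text
clock: 40.75
tool_pos: [0.4317, 0.1345, 0.2062]
ee_rot: [1.0, 0.009, 0.001, -0.0]
force: [-0.5, -0.2, 5.7]
gripper_width: 0.0222
finger_force: 58.7
clock: 41.25
tool_pos: [0.4313, 0.1345, 0.3021]
ee_rot: [1.0, 0.009, 0.002, -0.0]
force: [0.7, -0.5, -0.5]
gripper_width: 0.0219
finger_force: 58.8
shift units [ 7.13 -5.74 -0.07] turn deg [-0.02 -0.18  0.02] clock 41.25 tip [0.4313 0.1345 0.1291] w 0.021919734641510095 F [ 0.7 -0.5 -0.5]
```

```bash
python3 -m inch '[[-0.8,[0.9,-0.72,0],[0,0,0]],[-0.8,[0.9,-0.72,0],[0,0,0]],[-0.8,[0.9,-0.72,0],[0,0,0]],[-0.8,[0.9,-0.72,0],[0,0,0]],[-0.8,[0.9,-0.72,0],[0,0,0]]]' >/dev/null
python3 -m inch '[[-0.8,[0.9,-0.72,0],[0,0,0]],[-0.8,[0.9,-0.72,0],[0,0,0]],[-0.8,[0.83,-0.7,0],[0,0,0]],[-0.8,[0,0,0],[0,0,0]],[-0.8,[0,0,0],[0,0,0]]]'
python3 -m inch '[[-0.8,[0,0,1],[0,0,0]],[-0.8,[0,0,1],[0,0,0]],[-0.8,[0,0,0.7],[0,0,0]],[-0.8,[0,0,0.3],[0,0,0]],[-0.8,[0,0,0],[0,0,0]]]' 
python3 plan.py .607 .281 .0452 -89
```

```text
clock: 42.25
tool_pos: [0.6063, 0.281, 0.2984]
ee_rot: [1.0, 0.009, -0.001, 0.001]
force: [-0.3, -1.5, -1.6]
gripper_width: 0.0222
finger_force: 59.0
clock: 42.75
tool_pos: [0.6058, 0.2805, 0.2232]
ee_rot: [1.0, 0.009, -0.001, 0.0]
force: [-0.2, 0.2, -1.2]
gripper_width: 0.022
finger_force: 59.0
shift units [ 0.05 -0.02  0.2 ] turn deg [0.05 0.17 0.  ] clock 42.75 tip [0.6058 0.2805 0.0502] w 0.022033488311474943 F [-0.2  0.2 -1.2]
```

```bash
python3 -m inch '[[-0.8,[0,0,0.08],[0,0,0]],[-0.8,[0,0,0.04],[0,0,0]],[-0.8,[0,0,0.02],[0,0,0]],[-0.8,[0,0,0],[0,0,0]],[-0.8,[0,0,0],[0,0,0]]]'
python3 -m inch '[[-0.8,[0,0,0.04],[0,0,0]],[-0.8,[0,0,0.0],[0,0,0]],[-0.8,[0,0,0],[0,0,0]],[-0.8,[0,0,0],[0,0,0]],[-0.8,[0,0,0],[0,0,0]]]'
```

```text
clock: 43.25
tool_pos: [0.6068, 0.2811, 0.2217]
ee_rot: [1.0, 0.009, 0.0, -0.0]
force: [-0.5, 0.2, -1.5]
gripper_width: 0.0222
finger_force: 59.0
clock: 43.75
tool_pos: [0.6066, 0.281, 0.2202]
ee_rot: [1.0, 0.009, -0.0, 0.0]
force: [-0.2, 0.3, -2.0]
gripper_width: 0.0221
finger_force: 59.0
```

```bash
python3 -m inch '[[-0.8,[0,0,0.06],[0,0,0]],[-0.8,[0,0,0.04],[0,0,0]],[-0.8,[0,0,0],[0,0,0]],[-0.8,[0,0,0],[0,0,0]],[-0.8,[0,0,0],[0,0,0]]]'
```

```text
clock: 44.25
tool_pos: [0.6068, 0.2811, 0.2182]
ee_rot: [1.0, 0.009, 0.0, -0.0]
force: [-0.7, -0.3, 3.2]
gripper_width: 0.0221
finger_force: 59.4
```

```bash
python3 -m inch '[[-0.2,[0,0,0],[0,0,0]],[-0.2,[0,0,0],[0,0,0]],[-0.2,[0,0,0],[0,0,0]],[-0.2,[0,0,-0.2],[0,0,0]],[-0.2,[0,0,-0.8],[0,0,0]]]'
python3 -m inch '[[-0.2,[0,0,-1],[0,0,0]],[-0.2,[0,0,-1],[0,0,0]],[-0.2,[0,0,-1],[0,0,0]],[-0.2,[-1,0,-1],[0,0,0]],[-0.2,[-1,0,0],[0,0,0]]]' >/dev/null
python3 -m inch '[[-0.2,[-1,0,0],[0,0,0]],[-0.2,[-1,0,0],[0,0,0]],[-0.2,[-1,0,0],[0,0,0]],[-0.2,[0,0,0],[0,0,0]],[-0.2,[0,0,0],[0,0,0]]]'
python3 - <<'E'
from rig import eyes
from h import *
s=eyes.capture("scene")
cv2.imwrite("pics/z.png",cv2.resize(s["color"][100:400,90:530],(800,545),interpolation=cv2.INTER_CUBIC))
W=world(s)
for n,o,a,p in(("cogbin",(.6376,-.010),3.4,((0,.036,.0145),(0,-.033,.0145))),):
    e=np.array([np.cos(np.radians(a)),np.sin(np.radians(a))]); 
    bx=(W[...,:2]-o)@e; by=(W[...,:2]-o)@[-e[1],e[0]]
    for x,y,z in p:
        m=(abs(bx-x)<.04)&(abs(by-y)<.034)&(s["color"].astype(int)[...,0]-s["color"][...,2].astype(int)<30)
        q=W[m]; print(m.sum(),bx[m].mean().round(3),by[m].mean().round(3),np.percentile(q[:,2],[10,50,90]).round(4))
E
```

```text
clock: 44.75
tool_pos: [0.6055, 0.2806, 0.2401]
ee_rot: [1.0, 0.009, -0.003, 0.001]
force: [1.2, 0.5, -0.2]
gripper_width: 0.0341
finger_force: 0.0
clock: 45.75
tool_pos: [0.4815, 0.2789, 0.3432]
ee_rot: [1.0, 0.009, 0.001, -0.0]
force: [-0.2, 0.7, -1.0]
gripper_width: 0.0342
finger_force: 0.0
173 0.002 0.042 [0.0095 0.014  0.0175]
225 -0.001 -0.028 [0.0099 0.0139 0.0178]
```

View pics/z.png

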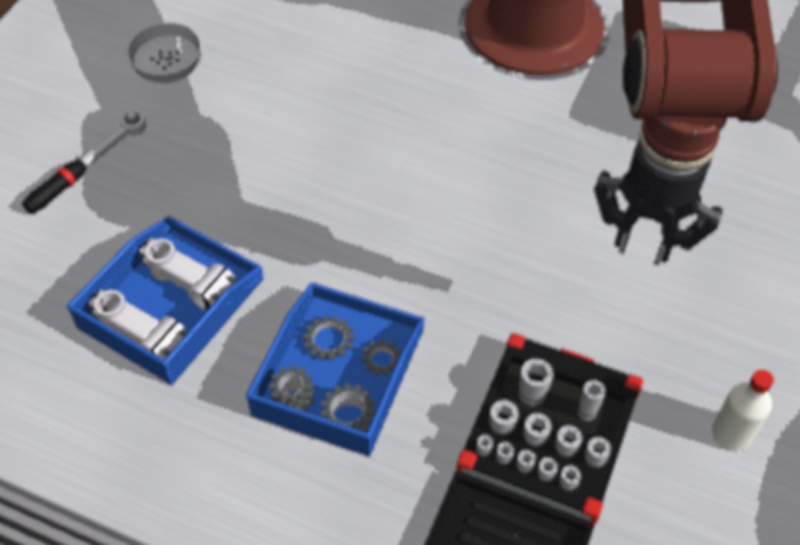

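All five parts are in place. The cogs lie flat at (327,338) and (380,357), the stem is crossways at (187,270), and the sockets are upright at (536,378) and (592,398). The ratchet and bottle are untouched.

```bash
python3 -c "
from rig import ticket
print(ticket.hand_in())"
```

```text
the job is handed in; nothing more can be done
None
```

All five parts are sorted into their places and the job is handed in at about 46 s; the last picture shows them flat or upright with the ratchet and bottle untouched, but the hand-in returned no verdict.

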